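# Check the butter cover at the phone and hold it ready over its dish

## Robot

A 6-joint arm with a two-finger parallel gripper is mounted at the origin on the work surface. World frame = base frame: x ahead of the robot, y to its left, z up, the work surface at z = 0. Lengths are in m, angles in rad, forces in N, time in s.
With the tool pointing down it reaches from about 0.35 to 0.85 m from the base axis. Payload 8.1 kg.
Tool frame: the origin (TCP) lies midway between the tips of the shut fingers; the grasp point (between the pads) lies 19 mm behind it (pinch_z is the distance from the TCP to the grasp point, in m); z points along the fingers, y is the line along which they close (so a half turn about z gives the same grasp; the last joint's range is limited). The gripper opens to 85 mm and grips with 20 to 120 N. Pads are 22 mm wide; open, the fingers measure 114 mm over their backs; the gripper's body (76 mm by 85 mm) begins 54 mm behind the grasp point. The pads swing forward as they close: fully open they stand 13 mm farther back than shut.
Start: joints at [-1.422, 0.13, 1.488, -0, 1.523, -0.085], TCP at [0.139, -0.584, 0.205] pointing down, gripper open.
Joint ranges: [-2.96, 2.96], [-0.89, 2.26], [0.02, 2.5], [-1.34, 4.48], [0, 2.73], [-2.66, 2.66]. Speed limits (rad/s): [2.39, 2.39, 2.79, 3.14, 3.14, 3.14].

## Interface

Orientations are given as a rotation vector (axis times angle).
In Python, from station import read_state, capture, camera_params, close_job, pinch_z gives the robot as it stands.
- The arm moves only by the tool jog_arm, never from a script. Its argument "increments" is a list of rows, each an object with "twist": the turn, a rotation vector about the tool's x, y, z in rad, a list of three; "xyz": the shift along the tool's x, y, z in cm, a list of three; "grip": the opening, from 0 (shut) to 1 (fully open). A call has 1 to 5 rows; each row shifts and turns the commanded pose from where the row before left it, along the tool's axes as they then stand; what a row does not reach is not made up. A row lasts 1/12 s, in which the tool goes at most 41.7 mm and 7.16 degrees, less where a joint would pass 70% of its speed; a pose out of reach is approached as far as the arm can. A call is refused whole if a number of a shift passes 4.17 or a number of a turn 0.125, either way. A call with a gripper value outside its range is refused whole. The fingers move at their own pace and stop on an object; "newtons" is the grip in N (left out, the last holds). Time passes only in rows, so rows that do not move let the fingers close. It gives the time, the measured TCP pose, the force, the opening and the grip force at its end, in the units of the state.
- read_state(): the state, without advancing time (a new reading comes with each control period).
- capture(name): name is "scene" or "side" or "wrist"; returns (picture, depth): 480x640x3 uint8, red, green, blue; 480x640 float32, m along the optical axis (not along the pixel's ray), 0 where there is no reading.
- camera_params(name): a dict with "mtx" (3x3 intrinsics, pixels), "k1" (the pictures are not rectified: a ray, as slopes to the right and down, at radius r is drawn at 1 + k1 r^2 times it, then the intrinsics apply), "rvec" (rotation vector, rad) and "tvec" (3), from world to camera coordinates, as OpenCV has them. Camera axes: x right, y down, z forward; pixel columns grow to the right and rows downward; lengths in m; the calibration is good to about 2 mm. A picture is of the moment at which its call begins: read the wrist's pose just before it. camera_params takes no time and is no camera call; for the wrist camera it gives the pose at the moment of the call.
- close_job(): hands the job in; it is judged then, once.
The state is a dict: "time_s": time; "qpos": joint angles; "qvel": joint speeds; "effort": joint torques, N m; "tcp_pos": TCP position; "tool_rot": TCP orientation; "contact_force": force on the tool from outside, world axes, zero at the start; "ft_torque": the same for the moment, N m; "grip_width": opening from 0.0 (shut) to 1.0 (fully open); "grasp_force": force on a finger pad.
Only numpy, scipy, OpenCV 4.12 (cv2) and the standard library are available. Lean on these libraries where they do the work, as an engineer would, in place of code of your own. Each camera call takes 0.05 s, during which the arm holds its last target. There are 200 camera calls.

## Task

Pick the butter-dish cover up by its knob and, about 15 cm in front of the phone on its stand, hold its long side with the thumb tab level with the lens and squarely facing it for a second, then the plain long side in the same way, so that I can look for chips. Then lift it over the rack of spice jars to the long dish it belongs to and stop with it hanging level about two centimetres above the dish's lip, centred on the dish and squared up with it (either way round) but not touching, so that I can check the fit; finish there, still holding it in the air. Keep the cover off the dish, do not touch the phone, and leave the dishes, jars and everything else where they are.

Things in the scene. Friction and masses are not known exactly. Their poses are not given: they have to be found in the camera images.
- cover: Loose white ceramic cover, an upside-down open box 180 mm long (its x), 100 mm wide (its y), 55 mm high, walls 5 mm, 0.3 to 0.5 kg. Origin: centre of its open underside (the rim), z up. A solid square knob stands centred on top, 26 by 26 mm, sides along x and y, from 55 to 87 mm above the rim: grip it from above across x or across y.
- cover_tab (a point): Middle of the thumb tab (60 mm long, 7 mm thick) that sticks out 17 mm from the middle of the cover's long side facing the cover's +y, 25 mm above the rim; this point lies 58 mm from the cover's centre. The -y long side is plain.
- dish: Loose long white ceramic dish that the cover belongs to, 200 mm (its x) by 120 mm (its y), flat floor 8 mm thick with a raised lip 6 mm wide all round, its top 15 mm above the table. Origin: centre of its underside. It and the small square dish stand on the robot's right, beyond the jars, and may be in either place.
- dish_lip (a point): Point at the centre of the long dish, at the height of the top of its lip (15 mm above its underside); axes as the dish.
- small_dish: Loose small square white dish, 100 by 100 mm, 15 mm high; origin at the centre of its underside. Not to be used or moved.
- phone_lens (a point): Camera lens of the black phone that leans in portrait on a fixed aluminium stand. It lies in the middle near the phone's top, 175 mm above the table, and looks level along this frame's -x, roughly towards the robot; z up. The stand's foot reaches 55 mm nearer to the robot than the lens.
- rack: Fixed low wooden spice rack, 280 mm long (its x), 70 mm wide, 45 mm high, origin at the centre of its underside; the three jars stand in it, up to 126 mm above the table. It stands between the phone side and the dishes.
- jar1: Loose spice jar in the rack, 46 mm across, 105 mm high, origin at the centre of its underside.
- jar2: Loose spice jar in the rack (middle), 46 mm across, 120 mm high, origin at the centre of its underside.
- jar3: Loose spice jar in the rack, 46 mm across, 95 mm high, origin at the centre of its underside.
- mill: Loose turned-wood pepper mill, 52 mm across, 160 mm high, origin at the centre of its underside.
- mug: Loose mug, 80 mm across, 90 mm high, origin at the centre of its underside.
- spoon: Loose wooden spoon lying flat between the rack and the cover, handle towards the robot; origin on its underside.
- phone: The phone and its stand as one fixed thing: stand 100 mm deep, 85 mm wide, phone 74 mm wide, top 185 mm above the table; origin at table height below the front of the stand, 24 mm nearer to the robot than the lens, axes as the lens frame.
There are look-alikes about, which are no part of the job. Several things look just like the phone: the one meant starts farthest to the robot's right.

How it is judged:
By the outcome, as a careful person would: the job done as asked, in the order asked, and still so for the second after the job is handed in, while the arm keeps its last pose, push and grip.
It also fails if it takes over 61 s, if anything falls off the work surface, if the arm or the gripper's body presses on something with over 40 N, if the wrist force passes 120 N, or if a joint passes its speed limit or range.

## Working session

There is one attempt and no reset: what is moved stays moved. The work goes in short steps, Python scripts to look and compute and a tool call to move; the robot and the scene stay as the last step left them, time stands still between calls to the robot, and variables do not carry over. Pictures are saved under pics/ and viewed, at most 10 in all, crops included, and the job is handed in when it is done.

Besides the shell and the picture viewer there is one more tool, called after "Call:" as name(argument=value, ...), one argument or row to a line, values as JSON. jog_arm: Moves the arm, as the interface text tells. Its arguments: {"type":"object","properties":{"increments":{"type":"array","items":{"type":"object","properties":{"twist":{"type":"array","items":{"type":"number"}},"xyz":{"type":"array","items":{"type":"number"}},"grip":{"type":"number"}}}},"newtons":{"type":"number"}},"required":["increments"]}

```bash
mkdir -p pics; ls
cat > h.py <<'E'
import numpy as np, cv2
from station import *
from scipy.spatial.transform import Rotation as R
def snap(n):
    p=camera_params(n); im,d=capture(n); return p,im,d
def rays(p,uv):
    K=np.array(p['mtx'],float); k1=p['k1']
    uv=np.atleast_2d(np.array(uv,float))
    q=cv2.undistortPoints(uv.reshape(-1,1,2),K,np.array([k1,0,0,0,0.])).reshape(-1,2)
    Rm=cv2.Rodrigues(np.array(p['rvec'],float))[0]; t=np.array(p['tvec'],float).ravel()
    return -Rm.T@t, np.c_[q,np.ones(len(q))]@Rm
def plane(p,uv,z):
    o,d=rays(p,uv); return o+d*((z-o[2])/d[:,2])[:,None]
def deproj(p,uv,z): 
    o,d=rays(p,uv); return o+d*np.asarray(z).reshape(-1,1)
def cloud(p,dep):
    v,u=np.mgrid[0:480,0:640]; return deproj(p,np.c_[u.ravel(),v.ravel()],dep.ravel()).reshape(480,640,3)
def save(f,im): cv2.imwrite('pics/'+f,im[...,::-1])
E
python3 - <<'E'
from h import *
import pickle
o={}
for n in ['scene','side','wrist']:
    o[n]=snap(n); save(n+'0.png',o[n][1])
    p=o[n][0]; print(n,rays(p,[[320,240]]),p['mtx'],p['k1'])
pickle.dump(o,open('o.pkl','wb')); s=read_state(); print(s,pinch_z)
E
```

```text
pics
scene (array([1.16171788, 0.31930043, 1.28803641]), array([[-0.49919412, -0.20891851, -0.84097653]])) [[539.71357283   0.         315.41572725]
 [  0.         539.71357283 238.20269192]
 [  0.           0.           1.        ]] -0.04267454102184123
side (array([0.45786615, 0.99547444, 1.18095996]), array([[ 0.02860493, -0.67120281, -0.74081991]])) [[588.04641541   0.         316.44500972]
 [  0.         588.04641541 233.85957892]
 [  0.           0.           1.        ]] -0.12442163055533491
wrist (array([ 0.2062716 , -0.5673829 ,  0.37421139]), array([[-0.25584793, -0.07765471, -0.9637899 ]])) [[385.97316656   0.         312.85598694]
 [  0.         385.97316656 242.34139541]
 [  0.           0.           1.        ]] -0.029679108759105302
{'time_s': 0.15, 'qpos': array([-1.42241447e+00,  1.31037667e-01,  1.48903269e+00,  1.03177126e-05,
        1.52302660e+00, -8.53723028e-02]), 'qvel': array([-3.82426497e-05, -1.34640928e-03, -1.89764320e-03, -2.38936635e-03,
       -2.01473902e-04, -9.36134511e-04]), 'effort': array([ 1.48953917e-03, -5.70062220e+01, -5.01159668e+01,  1.17769167e-05,
        9.69709625e-03,  5.40126450e-06]), 'tcp_pos': array([ 0.13894993, -0.58319971,  0.20395364]), 'tool_rot': array([-3.11866606e+00, -3.66168640e-01,  5.82243443e-05]), 'contact_force': array([ 0.01013217, -0.0353533 , -0.53002658]), 'ft_torque': array([-0.00333235, -0.01497573,  0.02109395]), 'grasp_force': 0.0, 'grip_width': 1.0068324015176033} 0.0187
```

View pics/scene0.png

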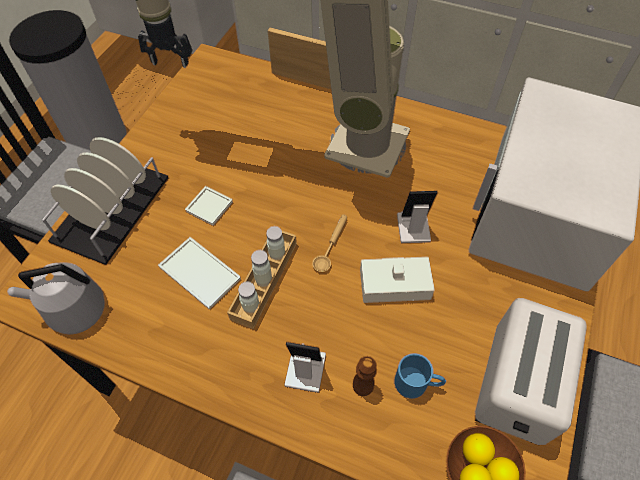

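View pics/side0.png

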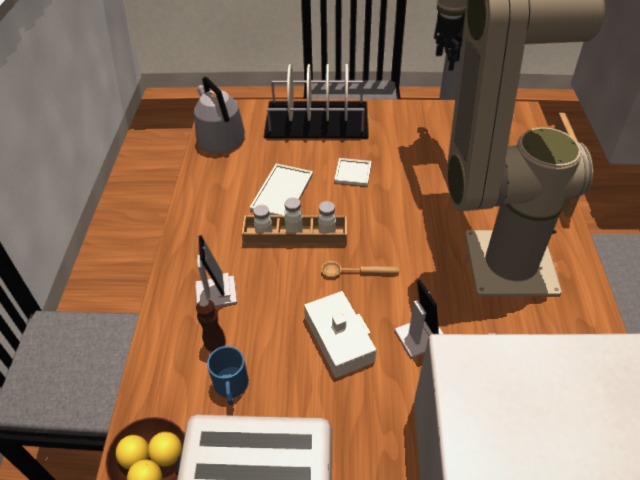

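Scene view (640x480):
- Phone candidates: (305,365) and (415,215). The one on the robot's right (image left) is (305,365).
- Cover: at (397,280), with its knob at (398,270). The side view shows the tab at (365,327), on the robot-facing side.
- Dish candidates: the long dish at (200,272) and the small square one at (209,205).
- White look-alikes for the cover: toaster (530,365) and white box (560,180).

I'll measure these next.

```bash
cat > m.py <<'E'
from h import *
import pickle
o=pickle.load(open('o.pkl','rb'))
def rect(P):
    r=cv2.minAreaRect((P[:,:2]*1000).astype(np.float32)); return np.round(r[0],1),np.round(r[1],1),round(r[2],1),len(P)
for n in ['scene','side']:
    p,im,d=o[n]; C=cloud(p,d); hsv=cv2.cvtColor(im,cv2.COLOR_RGB2HSV); white=(hsv[...,1]<60)&(hsv[...,2]>110)&(d>0)
    boxes=dict(scene=dict(cover=(355,250,440,310),dish=(155,232,245,310),small=(180,183,237,228),phone=(280,338,330,395),phone2=(395,185,440,245)),
               side=dict(cover=(300,285,380,380),dish=(245,160,316,215),small=(330,155,375,190),phone=(190,232,240,310),phone2=(392,275,445,358)))[n]
    for k,(a,b,c,e) in boxes.items():
        m=np.zeros(d.shape,bool); m[b:e,a:c]=1
        if 'phone' in k:
            dark=m&(hsv[...,2]<60)&(d>0)&(C[...,2]>0.03); P=C[dark]
            print(n,k,'dark',rect(P),'z',P[:,2].min().round(3),P[:,2].max().round(3))
            t=P[P[:,2]>P[:,2].max()-0.012]; print('  top',rect(t), t.mean(0).round(3))
            w=m&white&(C[...,2]<0.02); P=C[w]; print('  foot',rect(P),P[:,2].mean().round(3))
        else:
            P=C[m&white]; z=P[:,2]
            if k=='cover':
                t=P[(z>0.047)&(z<0.063)]; print(n,'top',rect(t),np.median(t[:,2]).round(4)); t=P[z>0.08]; print('  knob',rect(t),np.median(t[:,2]).round(4),t.mean(0).round(4))
            else:
                t=P[(z>-0.01)&(z<0.03)]; print(n,k,rect(t),np.percentile(t[:,2],[5,50,95]).round(4))
                # colour outline cast on lip plane
                cs,_=cv2.findContours((m&white).astype(np.uint8),0,1); cc=max(cs,key=cv2.contourArea).reshape(-1,2)
                print('   outline@15mm',rect(plane(p,cc,0.015)))
p,im,d=o['side']; a=cv2.resize(im[225:315,180:250],None,fx=5,fy=5,interpolation=2); b=cv2.resize(im[280:380,290:390],None,fx=4.5,fy=4.5,interpolation=2)
save('crop.png',np.hstack([a[:450],b[:450]])); print(a.shape,b.shape)
E
python3 m.py
```

```text
scene top (array([454. , 239.1]), array([105. , 181.2]), 24.6, 2229) 0.0559
  knob (array([454.5, 239. ]), array([25.5, 26.5]), 18.2, 98) 0.0876 [0.4557 0.2396 0.0871]
scene dish (array([ 625.7, -247. ]), array([263.3, 128.2]), 72.2, 2889) [0.0046 0.0098 0.0173]
   outline@15mm (array([ 622.7, -264.3]), array([206.1, 122. ]), 72.4, 172)
scene small (array([ 411.6, -349.9]), array([113., 111.]), 78.7, 967) [0.0051 0.0111 0.019 ]
   outline@15mm (array([ 415.8, -347.5]), array([105.7, 105. ]), 81.7, 113)
scene phone dark (array([762.4, 111.1]), array([32.2, 72.6]), 13.4, 344) z 0.038 0.189
  top (array([774. , 112.8]), array([ 9.2, 70.5]), 12.0, 92) [0.774 0.116 0.183]
  foot (array([764.4, 110.6]), array([100.6,  84.4]), 12.2, 688) 0.014
scene phone2 dark (array([264.3, 231.9]), array([35.8, 74. ]), 14.9, 480) z 0.039 0.19
  top (array([272.2, 235.7]), array([11.2, 69.8]), 26.6, 90) [0.271 0.237 0.184]
  foot (array([262.8, 232.7]), array([100.4,  85. ]), 23.3, 446) 0.013
side top (array([451.4, 240.1]), array([102.8, 183.8]), 24.5, 2738) 0.0542
  knob (array([451.3, 239.1]), array([2
[... 198 characters left out ...]
19.6, 149.4]), 82.6, 200)
side small (array([ 410.7, -356.3]), array([129.4,  99.9]), 83.5, 775) [0.0024 0.0084 0.0161]
   outline@15mm (array([ 412.4, -341.9]), array([110.4,  98.8]), 81.9, 105)
side phone dark (array([740.3, 168. ]), array([ 32.3, 189.6]), 19.3, 267) z 0.03 0.186
  top (array([768.4, 115.7]), array([ 8. , 70.6]), 12.4, 77) [0.768 0.117 0.181]
  foot (array([761. , 111.5]), array([97.8, 87.3]), 12.1, 584) 0.011
side phone2 dark (array([257.7, 234.4]), array([31.3, 74.9]), 24.2, 582) z 0.036 0.187
  top (array([267.2, 237.8]), array([11. , 72.1]), 24.6, 141) [0.268 0.239 0.181]
  foot (array([259. , 232.8]), array([100.4,  84.5]), 23.8, 498) 0.011
(450, 350, 3) (450, 450, 3)
```

View pics/crop.png

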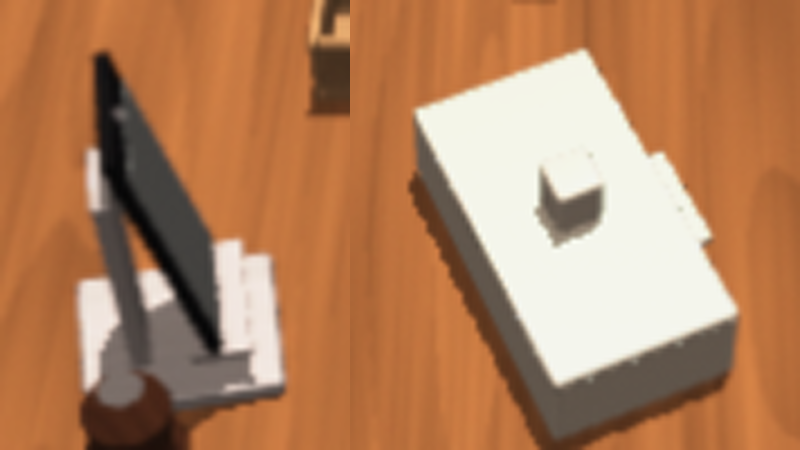

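The left crop shows the chosen phone leaning on its stand, with its screen facing the robot. The right crop shows the cover, its square knob and the tab on the robot-facing long side (crop pixel ~(680,200)). The cover is at about (0.453, 0.239) with its short axis at 24.6°. The lens is at about (0.767, 0.113) and the phone's axis is at 12.2°. The dish is at about (0.62, -0.262) with its long axis at 72.4°. I'll move above the cover.

Call:
jog_arm(
  increments=[
    {"xyz": [3.0, -2.3, -0.4]},
    {"xyz": [3.0, -2.3, -0.4]},
    {"xyz": [3.0, -2.3, -0.4]},
    {"xyz": [3.0, -2.3, -0.4]},
    {"xyz": [3.0, -2.3, -0.4]},
  ],
)

```text
$.increments[0]: bad value
```

Call:
jog_arm(
  increments=[
    {"xyz": [3.0, -2.3, -0.4]},
    {"xyz": [3.0, -2.3, -0.4]},
    {"xyz": [3.0, -2.3, -0.4]},
    {"xyz": [3.0, -2.3, -0.4]},
    {"xyz": [3.0, -2.3, -0.4]},
  ],
)

```text
$.increments[0]: bad value
```

Call:
jog_arm(
  increments=[
    {"xyz": [3.0, -2.3, 0]},
    {"xyz": [3.0, -2.3, 0]},
    {"xyz": [3.0, -2.3, 0]},
    {"xyz": [0.9, -3.5, 0]},
    {"xyz": [0.9, -3.5, 0]},
  ],
)

```text
$.increments[0]: bad value
```

Call:
jog_arm(
  increments=[
    {"xyz": [0.9, -3.5, 0]},
    {"xyz": [0.9, -3.5, 0]},
    {"xyz": [0.9, -3.5, 0]},
    {"xyz": [0.9, -3.5, 0]},
    {"xyz": [0.9, -3.5, 0]},
  ],
)

```text
$.increments[0]: bad value
```

Call:
jog_arm(
  increments=[
    {"xyz": [0.9, -3.5, 0]},
    {"xyz": [0.9, -3.5, 0]},
    {"twist": [0, 0, -0.1]},
    {"twist": [0, 0, -0.1]},
    {},
  ],
)

```text
$.increments[0]: bad value
```

All three fields seem to be required in every row.

Call:
jog_arm(
  increments=[
    {"twist": [0, 0, 0], "xyz": [3.0, -2.3, -0.4], "grip": 1},
    {"twist": [0, 0, 0], "xyz": [3.0, -2.3, -0.4], "grip": 1},
    {"twist": [0, 0, 0], "xyz": [3.0, -2.3, -0.4], "grip": 1},
    {"twist": [0, 0, 0], "xyz": [3.0, -2.3, -0.4], "grip": 1},
    {"twist": [0, 0, 0], "xyz": [3.0, -2.3, -0.4], "grip": 1},
  ],
)

```text
time_s: 0.57
tcp_pos: [0.2589, -0.4354, 0.2245]
tool_rot: [-3.12, -0.365, 0.0]
contact_force: [-0.2, 0.8, 0.4]
grip_width: 1.002
grasp_force: 0.0
```

Call:
jog_arm(
  increments=[
    {"twist": [0, 0, 0], "xyz": [3.0, -2.3, -0.4], "grip": 1},
    {"twist": [0, 0, 0], "xyz": [3.0, -2.3, -0.4], "grip": 1},
    {"twist": [0, 0, 0], "xyz": [3.0, -2.3, -0.4], "grip": 1},
    {"twist": [0, 0, 0], "xyz": [3.0, -2.3, -0.4], "grip": 1},
    {"twist": [0, 0, 0], "xyz": [3.0, -2.3, -0.4], "grip": 1},
  ],
)

```text
time_s: 0.98
tcp_pos: [0.3783, -0.2887, 0.2449]
tool_rot: [3.12, 0.366, 0.0]
contact_force: [1.2, -0.9, 0.3]
grip_width: 1.0
grasp_force: 0.0
```

Call:
jog_arm(
  increments=[
    {"twist": [0, 0, 0], "xyz": [3.0, -2.3, 0], "grip": 1},
    {"twist": [0, 0, 0], "xyz": [3.0, -2.3, 0], "grip": 1},
    {"twist": [0, 0, 0], "xyz": [3.0, -2.3, 0], "grip": 1},
    {"twist": [0, 0, 0], "xyz": [0.9, -3.5, 0], "grip": 1},
    {"twist": [0, 0, 0], "xyz": [0.9, -3.5, 0], "grip": 1},
  ],
)

```text
time_s: 1.4
tcp_pos: [0.4507, -0.1283, 0.244]
tool_rot: [-3.119, -0.367, 0.002]
contact_force: [0.1, 0.8, 0.9]
grip_width: 0.998
grasp_force: 0.0
```

Call:
jog_arm(
  increments=[
    {"twist": [0, 0, 0], "xyz": [0.9, -3.5, 0], "grip": 1},
    {"twist": [0, 0, 0], "xyz": [0.9, -3.5, 0], "grip": 1},
    {"twist": [0, 0, 0], "xyz": [0.9, -3.5, 0], "grip": 1},
    {"twist": [0, 0, 0], "xyz": [0.9, -3.5, 0], "grip": 1},
    {"twist": [0, 0, 0], "xyz": [0.9, -3.5, 0], "grip": 1},
  ],
)

```text
time_s: 1.82
tcp_pos: [0.4532, 0.0522, 0.2447]
tool_rot: [3.12, 0.366, 0.0]
contact_force: [0.2, -0.6, -0.3]
grip_width: 1.001
grasp_force: 0.0
```

Call:
jog_arm(
  increments=[
    {"twist": [0, 0, 0], "xyz": [0.9, -3.5, 0], "grip": 1},
    {"twist": [0, 0, 0], "xyz": [0.9, -3.5, 0], "grip": 1},
    {"twist": [0, 0, -0.1], "xyz": [0, 0, 0], "grip": 1},
    {"twist": [0, 0, -0.1], "xyz": [0, 0, 0], "grip": 1},
    {"twist": [0, 0, 0], "xyz": [0, 0, 0], "grip": 1},
  ],
)

```text
time_s: 2.23
tcp_pos: [0.4546, 0.1236, 0.2444]
tool_rot: [-3.066, -0.686, 0.001]
contact_force: [1.2, 0.0, 0.8]
grip_width: 1.003
grasp_force: 0.0
```

Call:
jog_arm(
  increments=[
    {"twist": [0, 0, 0], "xyz": [1.6, -3.5, 0], "grip": 1},
    {"twist": [0, 0, 0], "xyz": [1.6, -3.5, 0], "grip": 1},
    {"twist": [0, 0, 0.01], "xyz": [1.6, -3.5, 0], "grip": 1},
    {"twist": [0, 0, 0], "xyz": [0, 0, 2], "grip": 1},
    {"twist": [0, 0, 0], "xyz": [0, 0, 0], "grip": 1},
  ],
)

```text
time_s: 2.65
tcp_pos: [0.4527, 0.2389, 0.2214]
tool_rot: [3.071, 0.66, -0.007]
contact_force: [-0.7, -1.3, -1.6]
grip_width: 0.997
grasp_force: 0.0
```

```bash
cat > w.py <<'E'
from h import *
s=read_state(); p,im,d=snap('wrist'); save('w1.png',im); C=cloud(p,d)
print(s['tcp_pos'],s['tool_rot'],s['qpos'])
hsv=cv2.cvtColor(im,cv2.COLOR_RGB2HSV); w=(hsv[...,1]<60)&(hsv[...,2]>90)&(d>0)
def r(P): q=cv2.minAreaRect((P[:,:2]*1000).astype(np.float32)); return np.round(q[0],1),np.round(q[1],1),round(q[2],1),len(P)
near=w&(np.hypot(C[...,0]-.453,C[...,1]-.239)<.13)
P=C[near]; t=P[(P[:,2]>.05)&(P[:,2]<.061)]; print('top',r(t),np.median(t[:,2]))
k=near&(C[...,2]>.080)&(C[...,2]<.095)
n,l,st,_=cv2.connectedComponentsWithStats(k.astype(np.uint8))
for i in range(1,n):
    if st[i,4]>80: Q=C[l==i]; print('knob',r(Q),np.median(Q[:,2]))
E
python3 w.py
```

```text
[0.45268215 0.23892908 0.22137961] [ 3.07078007  0.65956865 -0.00737463] [ 3.85409584e-01 -1.11177347e-01  1.70123306e+00  5.51619313e-05
  1.55629510e+00  1.53305673e+00]
top (array([452.6, 238.7]), array([100.4, 180. ]), 25.1, 21101) 0.05624472969463962
knob (array([452.5, 239.5]), array([25.9, 25.4]), 24.6, 1022) 0.08797652144472226
```

View pics/w1.png

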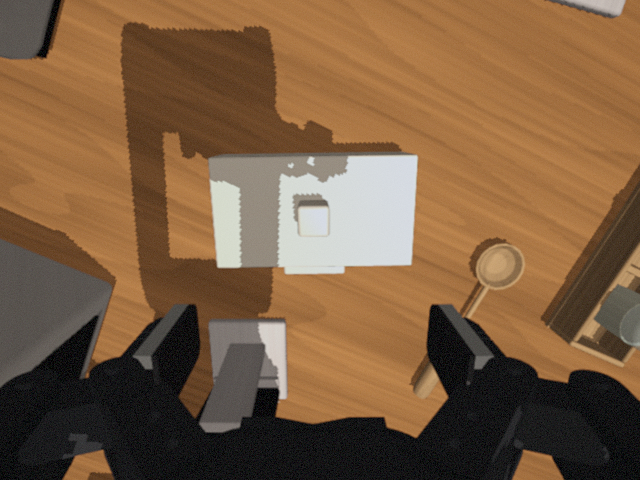

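The wrist view shows the cover with its knob at (313,220), tab at (315,270) towards the robot, and the phone look-alike stand below it. The gripper is centred over the knob, so I'll descend and grip.

Call:
jog_arm(
  increments=[
    {"twist": [0, 0, -0.01], "xyz": [0, 0, 3], "grip": 1},
    {"twist": [0, 0, 0], "xyz": [0, 0, 3], "grip": 1},
    {"twist": [0, 0, 0], "xyz": [0, 0, 3], "grip": 1},
    {"twist": [0, 0, 0], "xyz": [0, 0, 3], "grip": 1},
    {"twist": [0, 0, 0], "xyz": [0, 0, 2.5], "grip": 1},
  ],
)

```text
time_s: 3.12
tcp_pos: [0.4543, 0.2363, 0.0785]
tool_rot: [3.069, 0.67, -0.001]
contact_force: [0.6, 0.6, -0.4]
grip_width: 1.003
grasp_force: 0.0
```

Call:
jog_arm(
  increments=[
    {"twist": [0, 0, 0], "xyz": [0, 0, 1.0], "grip": 1},
    {"twist": [0, 0, 0], "xyz": [0, 0, 0.7], "grip": 1},
    {"twist": [0, 0, 0], "xyz": [0, 0, 0], "grip": 1},
    {"twist": [0, 0, 0], "xyz": [0, 0, 0], "grip": 0.6},
    {"twist": [0, 0, 0], "xyz": [0, 0, 0], "grip": 0.4},
  ],
  newtons=60,
)

```text
time_s: 3.53
tcp_pos: [0.456, 0.2385, 0.065]
tool_rot: [-3.068, -0.675, -0.005]
contact_force: [0.1, -0.8, 0.3]
grip_width: 0.744
grasp_force: 0.0
```

Call:
jog_arm(
  increments=[
    {"twist": [0, 0, 0], "xyz": [0, 0, 0], "grip": 0.2},
    {"twist": [0, 0, 0], "xyz": [0, 0, 0], "grip": 0.1},
    {"twist": [0, 0, 0], "xyz": [0, 0, 0], "grip": 0},
    {"twist": [0, 0, 0], "xyz": [0, 0, 0], "grip": 0},
    {"twist": [0, 0, 0], "xyz": [0, 0, 0], "grip": 0},
  ],
  newtons=60,
)

```text
time_s: 3.95
tcp_pos: [0.4545, 0.2383, 0.063]
tool_rot: [-3.068, -0.676, -0.0]
contact_force: [0.3, 0.0, 0.4]
grip_width: 0.01
grasp_force: 0.0
```

The fingers read shut with no grip force, so I'll look before moving again.

Run:
```python
from h import *
s=read_state(); print(s)
p,im,d=snap('wrist'); q,im2,d2=snap('side')
b=cv2.resize(im2[240:400,280:400],None,fx=3,fy=3,interpolation=2); save('w2.png',np.hstack([cv2.resize(im,(427,480))[:, :],b[:480]]))
```

```text
{'time_s': 3.95, 'qpos': array([ 3.82982638e-01,  1.27187465e-02,  1.87872143e+00, -1.90530974e-05,
        1.24990240e+00,  1.51987110e+00]), 'qvel': array([ 0.00206098,  0.00218965,  0.00315926,  0.00024071, -0.00274126,
       -0.00017059]), 'effort': array([-1.18276774e-02, -4.68967724e+01, -4.62128091e+01, -1.26167408e-03,
       -3.02154731e-03,  6.17346759e-04]), 'tcp_pos': array([0.45445294, 0.23827918, 0.06299043]), 'tool_rot': array([-3.06792138e+00, -6.76250715e-01, -3.92103569e-04]), 'contact_force': array([0.29022893, 0.02549772, 0.41635197]), 'ft_torque': array([ 0.00639424, -0.01623025,  0.05713264]), 'grasp_force': 0.0, 'grip_width': 0.009512740299261259}
```

View pics/w2.png

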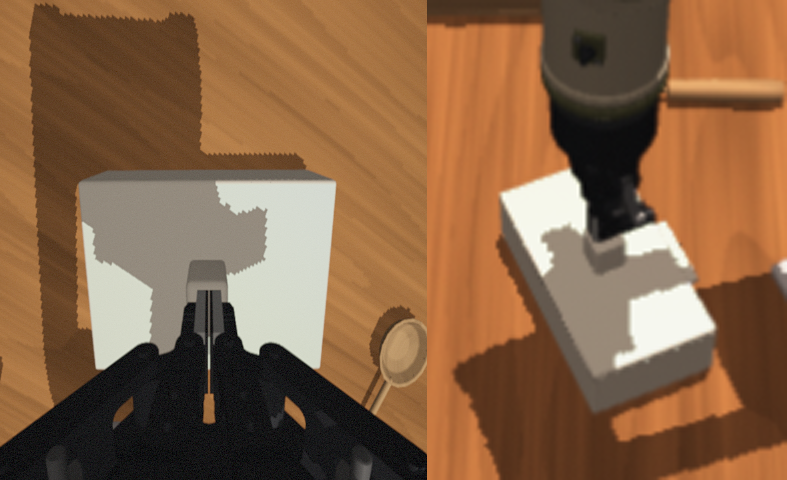

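The fingertips have closed beside or above the knob rather than on it: tips at about (312,290), knob at (312,265) in full wrist pixels. I'll compare the tip position with the reported TCP.

Run:
```python
from h import *
s=read_state(); p,im,d=snap('wrist'); C=cloud(p,d)
pr=lambda X,p: cv2.projectPoints(np.array([X],float),np.array(p['rvec'],float),np.array(p['tvec'],float),np.array(p['mtx']),np.array([p['k1'],0,0,0,0.]))[0].ravel()
print('tcp px wrist',pr(s['tcp_pos'],p), s['tcp_pos'])
for v in range(250,345,6): print(v,[tuple(C[v,u].round(3)) for u in (302,313,323)],im[v,313])
q,im2,d2=snap('side'); print('tcp px side',pr(s['tcp_pos'],q)); C2=cloud(q,d2)
g=cv2.cvtColor(im2,cv2.COLOR_RGB2HSV)
dk=(g[...,2]<60)&(d2>0)&(np.abs(C2[...,0]-.45)<.08)&(np.abs(C2[...,1]-.239)<.08); P=C2[dk]; print(P[np.argsort(P[:,2])[:8]].round(3))
P=C2[~dk&(np.hypot(C2[...,0]-.453,C2[...,1]-.239)<.12)&(C2[...,2]>.048)&(C2[...,2]<.06)&(g[...,1]<70)]; print(cv2.minAreaRect((P[:,:2]*1000).astype(np.float32)))
```

```text
tcp px wrist [313.05408372 284.7656176 ] [0.45431721 0.23823241 0.06279254]
250 [(np.float64(0.466), np.float64(0.25), np.float64(0.057)), (np.float64(0.468), np.float64(0.245), np.float64(0.056)), (np.float64(0.47), np.float64(0.24), np.float64(0.057))] [149 140 128]
256 [(np.float64(0.463), np.float64(0.248), np.float64(0.056)), (np.float64(0.466), np.float64(0.244), np.float64(0.057)), (np.float64(0.467), np.float64(0.239), np.float64(0.056))] [150 141 130]
262 [(np.float64(0.462), np.float64(0.248), np.float64(0.063)), (np.float64(0.465), np.float64(0.243), np.float64(0.064)), (np.float64(0.467), np.float64(0.239), np.float64(0.064))] [100  95  85]
268 [(np.float64(0.462), np.float64(0.247), np.float64(0.07)), (np.float64(0.465), np.float64(0.243), np.float64(0.072)), (np.float64(0.467), np.float64(0.239), np.float64(0.071))] [103  95  86]
274 [(np.float64(0.462), np.float64(0.247), np.float64(0.078)), (np.float64(0.465), np.float64(0.243), np.float64(0.079)), (np.float64(0.467), np.float64(0.239), np.float64(0.08))] [105  94  85]
280 [(np.float64(0.463), np.float64(0.247), np.fl
[... 1684 characters left out ...]
20]
334 [(np.float64(0.463), np.float64(0.246), np.float64(0.129)), (np.float64(0.464), np.float64(0.243), np.float64(0.128)), (np.float64(0.465), np.float64(0.24), np.float64(0.128))] [37 29 32]
340 [(np.float64(0.464), np.float64(0.246), np.float64(0.135)), (np.float64(0.461), np.float64(0.242), np.float64(0.127)), (np.float64(0.466), np.float64(0.24), np.float64(0.134))] [30 31 28]
tcp px side [337.61923621 323.46144938]
[[0.449 0.247 0.093]
 [0.456 0.248 0.095]
 [0.456 0.246 0.096]
 [0.449 0.247 0.097]
 [0.458 0.248 0.099]
 [0.463 0.244 0.101]
 [0.445 0.249 0.101]
 [0.447 0.249 0.101]]
((451.1556701660156, 240.13955688476562), (102.18315887451172, 184.11209106445312), 24.884138107299805)
```

The TCP reads 0.063, but both cameras put the real fingertips at z≈0.094. That is just above the knob and about 3 cm short along the tool axis; x and y are correct. I'll reopen, go 3.3 cm lower and grip, then trust camera heights from here on.

Call:
jog_arm(
  increments=[
    {"twist": [0, 0, 0], "xyz": [-0.1, -0.1, 0], "grip": 1},
    {"twist": [0, 0, 0], "xyz": [0, 0, 0], "grip": 1},
    {"twist": [0, 0, 0], "xyz": [0, 0, 0], "grip": 1},
    {"twist": [0, 0, 0], "xyz": [0, 0, 0], "grip": 1},
    {"twist": [0, 0, 0], "xyz": [0, 0, 0], "grip": 1},
  ],
)

```text
time_s: 4.57
tcp_pos: [0.4531, 0.2387, 0.0628]
tool_rot: [3.068, 0.676, 0.0]
contact_force: [0.0, -0.2, -0.8]
grip_width: 0.711
grasp_force: 0.0
```

Call:
jog_arm(
  increments=[
    {"twist": [0, 0, 0], "xyz": [0, 0, 0], "grip": 1},
    {"twist": [0, 0, 0], "xyz": [0, 0, 1.2], "grip": 1},
    {"twist": [0, 0, 0], "xyz": [0, 0, 1.2], "grip": 1},
    {"twist": [0, 0, 0], "xyz": [0, 0, 0.9], "grip": 1},
    {"twist": [0, 0, 0], "xyz": [0, 0, 0], "grip": 1},
  ],
)

```text
time_s: 4.98
tcp_pos: [0.4505, 0.2376, 0.0262]
tool_rot: [3.067, 0.676, -0.008]
contact_force: [-0.7, -0.0, -0.3]
grip_width: 0.996
grasp_force: 0.0
```

Call:
jog_arm(
  increments=[
    {"twist": [0, 0, 0], "xyz": [0, 0, 0], "grip": 0.5},
    {"twist": [0, 0, 0], "xyz": [0, 0, 0], "grip": 0.4},
    {"twist": [0, 0, 0], "xyz": [0, 0, 0], "grip": 0.3},
    {"twist": [0, 0, 0], "xyz": [0, 0, 0], "grip": 0},
    {"twist": [0, 0, 0], "xyz": [0, 0, 0], "grip": 0},
  ],
  newtons=60,
)

```text
time_s: 5.4
tcp_pos: [0.4535, 0.2389, 0.0304]
tool_rot: [-3.068, -0.676, -0.002]
contact_force: [-5.5, 10.2, 20.3]
grip_width: 0.298
grasp_force: 19.1
```

Call:
jog_arm(
  increments=[
    {"twist": [0, 0, 0], "xyz": [0, 0, 0], "grip": 0},
    {"twist": [0, 0, 0], "xyz": [0, 0, 0], "grip": 0},
    {"twist": [0, 0, 0], "xyz": [0, 0, 0], "grip": 0},
    {"twist": [0, 0, 0], "xyz": [0, 0, 0], "grip": 0},
  ],
  newtons=60,
)

```text
time_s: 5.73
tcp_pos: [0.4536, 0.239, 0.0305]
tool_rot: [-3.068, -0.676, -0.002]
contact_force: [-0.7, 0.5, 6.1]
grip_width: 0.293
grasp_force: 60.2
```

Call:
jog_arm(
  increments=[
    {"twist": [0, 0, 0], "xyz": [0, 0, -1], "grip": 0},
    {"twist": [0, 0, 0], "xyz": [0, 0, -2], "grip": 0},
    {"twist": [0, 0, 0], "xyz": [0, 0, -2], "grip": 0},
    {"twist": [0, 0, 0], "xyz": [0, 0, -2], "grip": 0},
    {"twist": [0, 0, 0], "xyz": [0, 0, -2], "grip": 0},
  ],
)

```text
time_s: 6.15
tcp_pos: [0.452, 0.2381, 0.12]
tool_rot: [3.067, 0.676, -0.004]
contact_force: [-0.1, 0.4, -3.1]
grip_width: 0.293
grasp_force: 59.2
```

Call:
jog_arm(
  increments=[
    {"twist": [0, 0, 0], "xyz": [0, 0, -2], "grip": 0},
    {"twist": [0, 0, 0], "xyz": [0, 0, -2], "grip": 0},
    {"twist": [0, 0, 0], "xyz": [0, 0, -1.5], "grip": 0},
    {"twist": [0, 0, 0], "xyz": [0, 0, -0.5], "grip": 0},
    {"twist": [0, 0, 0], "xyz": [0, 0, 0], "grip": 0},
  ],
)

```text
time_s: 6.57
tcp_pos: [0.4535, 0.2388, 0.181]
tool_rot: [-3.068, -0.676, -0.003]
contact_force: [-0.3, -0.2, -4.6]
grip_width: 0.292
grasp_force: 59.5
```

Call:
jog_arm(
  increments=[
    {"twist": [0, 0, 0], "xyz": [0.4, 2, 0], "grip": 0},
    {"twist": [0, 0, 0], "xyz": [0.4, 2.6, 0], "grip": 0},
    {"twist": [0, 0, 0], "xyz": [0.4, 2.6, 0], "grip": 0},
    {"twist": [0, 0, 0], "xyz": [0.4, 2.6, 0], "grip": 0},
    {"twist": [0, 0, 0], "xyz": [0.4, 2.6, 0], "grip": 0},
  ],
)

```text
time_s: 6.98
tcp_pos: [0.5225, 0.1333, 0.1775]
tool_rot: [-3.068, -0.677, 0.006]
contact_force: [1.3, 0.0, -4.5]
grip_width: 0.291
grasp_force: 59.9
```

Call:
jog_arm(
  increments=[
    {"twist": [0, 0, 0], "xyz": [0.4, 2.6, 0], "grip": 0},
    {"twist": [0, 0, 0], "xyz": [0.4, 2.6, 0], "grip": 0},
    {"twist": [0, 0, 0], "xyz": [0.4, 2.5, 0], "grip": 0},
    {"twist": [0, 0, 0], "xyz": [0, 0, 0], "grip": 0},
    {"twist": [0, 0, -0.06], "xyz": [0, 0, 0], "grip": 0},
  ],
)

```text
time_s: 7.4
tcp_pos: [0.5658, 0.0682, 0.1773]
tool_rot: [-3.047, -0.762, 0.006]
contact_force: [-0.2, 0.5, -4.2]
grip_width: 0.294
grasp_force: 60.4
```

Call:
jog_arm(
  increments=[
    {"twist": [0, 0, -0.12], "xyz": [0, 0, 0], "grip": 0},
    {"twist": [0, 0, -0.12], "xyz": [0, 0, 0], "grip": 0},
    {"twist": [0, 0, -0.12], "xyz": [0, 0, 0], "grip": 0},
    {"twist": [0, 0, -0.12], "xyz": [0, 0, 0], "grip": 0},
    {"twist": [0, 0, -0.12], "xyz": [0, 0, 0], "grip": 0},
  ],
)

```text
time_s: 7.82
tcp_pos: [0.5651, 0.0699, 0.1775]
tool_rot: [-2.677, -1.641, 0.005]
contact_force: [0.2, 0.1, -3.9]
grip_width: 0.298
grasp_force: 60.4
```

Call:
jog_arm(
  increments=[
    {"twist": [0, 0, -0.12], "xyz": [0, 0, 0], "grip": 0},
    {"twist": [0, 0, -0.12], "xyz": [0, 0, 0], "grip": 0},
    {"twist": [0, 0, -0.12], "xyz": [0, 0, 0], "grip": 0},
    {"twist": [0, 0, -0.12], "xyz": [0, 0, 0], "grip": 0},
    {"twist": [0, 0, -0.12], "xyz": [0, 0, 0], "grip": 0},
  ],
)

```text
time_s: 8.23
tcp_pos: [0.5651, 0.07, 0.1775]
tool_rot: [-2.072, -2.358, 0.004]
contact_force: [-0.0, -0.3, -3.9]
grip_width: 0.292
grasp_force: 60.4
```

Call:
jog_arm(
  increments=[
    {"twist": [0, 0, -0.12], "xyz": [0, 0, 0], "grip": 0},
    {"twist": [0, 0, -0.12], "xyz": [0, 0, 0], "grip": 0},
    {"twist": [0, 0, -0.12], "xyz": [0, 0, 0], "grip": 0},
    {"twist": [0, 0, -0.12], "xyz": [0, 0, 0], "grip": 0},
    {"twist": [0, 0, -0.12], "xyz": [0, 0, 0], "grip": 0},
  ],
)

```text
time_s: 8.65
tcp_pos: [0.5651, 0.07, 0.1775]
tool_rot: [-1.282, -2.864, 0.002]
contact_force: [0.0, -0.0, -5.1]
grip_width: 0.294
grasp_force: 60.4
```

Call:
jog_arm(
  increments=[
    {"twist": [0, 0, -0.12], "xyz": [0, 0, 0], "grip": 0},
    {"twist": [0, 0, -0.12], "xyz": [0, 0, 0], "grip": 0},
    {"twist": [0, 0, -0.12], "xyz": [0, 0, 0], "grip": 0},
    {"twist": [0, 0, -0.12], "xyz": [0, 0, 0], "grip": 0},
    {"twist": [0, 0, -0.12], "xyz": [0, 0, 0], "grip": 0},
  ],
)

```text
time_s: 9.07
tcp_pos: [0.5651, 0.07, 0.1775]
tool_rot: [-0.378, -3.115, 0.001]
contact_force: [-0.6, -0.5, -4.8]
grip_width: 0.297
grasp_force: 60.4
```

Call:
jog_arm(
  increments=[
    {"twist": [0, 0, -0.12], "xyz": [0, 0, 0], "grip": 0},
    {"twist": [0, 0, -0.12], "xyz": [0, 0, 0], "grip": 0},
    {"twist": [0, 0, -0.12], "xyz": [0, 0, 0], "grip": 0},
    {"twist": [0, 0, -0.1], "xyz": [0, 0, 0], "grip": 0},
    {"twist": [0, 0, 0], "xyz": [0, 0, 0], "grip": 0},
  ],
)

```text
time_s: 9.48
tcp_pos: [0.5652, 0.0699, 0.1777]
tool_rot: [0.34, -3.12, -0.0]
contact_force: [-0.4, -1.3, -3.7]
grip_width: 0.293
grasp_force: 60.4
```

```bash
cat > c.py <<'E'
# pose of the held cover, from scene+side depth (top face), rim height, and wrist
from h import *
import sys
s=read_state(); T=s['tcp_pos']; print('tcp',T.round(4),s['tool_rot'].round(3),'q',s['qpos'].round(2),'grip',s['grip_width'].round(3),'t',s['time_s'])
ztop=T[2]+.025
for n in ['scene','side','wrist']:
    p,im,d=snap(n); 
    if len(sys.argv)>1: save(sys.argv[1]+n+'.png',im)
    C=cloud(p,d); h=cv2.cvtColor(im,cv2.COLOR_RGB2HSV)
    near=(h[...,1]<70)&(h[...,2]>70)&(d>0)&(np.hypot(C[...,0]-T[0],C[...,1]-T[1])<.14)
    P=C[near&(np.abs(C[...,2]-ztop)<.012)]
    if len(P)<50: print(n,len(P)); continue
    c=P.mean(0); A=np.linalg.lstsq(np.c_[P[:,:2]-c[:2],np.ones(len(P))],P[:,2],rcond=None)[0]
    r=cv2.minAreaRect((P[:,:2]*1000).astype(np.float32))
    print(n,'top',np.round(r[0],1),np.round(r[1],1),round(r[2],1),'z',np.median(P[:,2]).round(4),'slope',A[:2].round(3),len(P))
    W=C[near&(C[...,2]<ztop-.015)&(C[...,2]>ztop-.075)]
    if len(W): print('   low z',np.percentile(W[:,2],[1,5]).round(4),len(W))
E
python3 c.py a
```

```text
Traceback (most recent call last):
  File "c.py", line 4, in <module>
    s=read_state(); T=s['tcp_pos']; print('tcp',T.round(4),s['tool_rot'].round(3),'q',s['qpos'].round(2),'grip',s['grip_width'].round(3),'t',s['time_s'])
                                                                                                                ^^^^^^^^^^^^^^^^^^^^^
AttributeError: 'float' object has no attribute 'round'
```

```bash
sed -i "s/s\['grip_width'\].round(3)/s['grip_width']/" c.py; python3 c.py a
python3 -c "
import cv2,numpy as np
a=cv2.imread('pics/ascene.png');b=cv2.imread('pics/aside.png')
cv2.imwrite('pics/ab.png',np.hstack([cv2.resize(a[180:420,220:420],(400,480)),cv2.resize(b[180:420,180:380],(400,480))]))"
```

```text
tcp [0.5652 0.0699 0.1777] [ 0.34 -3.12 -0.  ] q [ 0.03  0.07  1.61 -0.    1.47 -1.75] grip 0.2931791045498035 t 9.4833
scene top [568.5  70.7] [105.6 180.7] 12.7 z 0.203 slope [-0.025 -0.005] 2293
   low z [0.1513 0.1545] 596
side top [564.9  72.3] [100.2 184.5] 12.2 z 0.2018 slope [-0.005 -0.008] 2138
   low z [0.1481 0.1513] 636
wrist top [566.7  70.4] [101.5 180.3] 12.1 z 0.2039 slope [0.011 0.004] 67883
   low z [0.1533 0.155 ] 3320
```

View pics/ab.png

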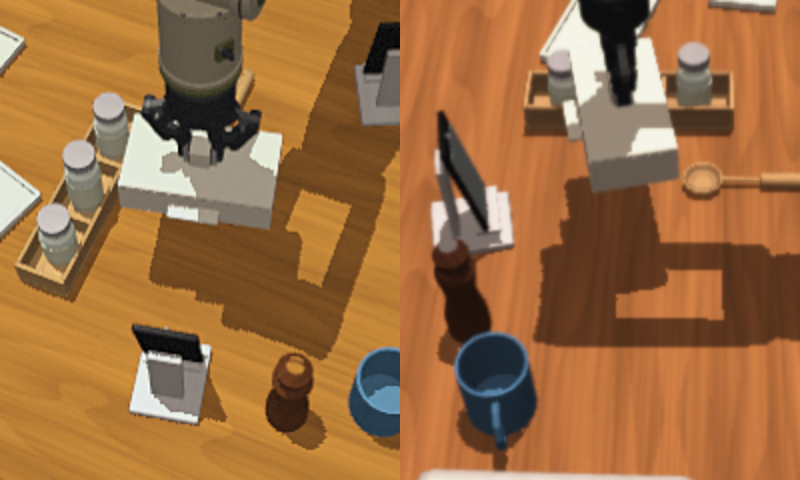

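The cover hangs level with its tab towards the chosen phone, square at 12.3°. Its centre is 205 mm from the lens and its rim is at about 0.148. I'll raise it 2 mm, hold, turn it half round and hold again.

Call:
jog_arm(
  increments=[
    {"twist": [0, 0, 0], "xyz": [0, 0, -0.2], "grip": 0},
    {"twist": [0, 0, 0], "xyz": [0, 0, 0], "grip": 0},
    {"twist": [0, 0, 0], "xyz": [0, 0, 0], "grip": 0},
    {"twist": [0, 0, 0], "xyz": [0, 0, 0], "grip": 0},
    {"twist": [0, 0, 0], "xyz": [0, 0, 0], "grip": 0},
  ],
)

```text
time_s: 10.05
tcp_pos: [0.5666, 0.0697, 0.1818]
tool_rot: [-0.332, 3.124, -0.0]
contact_force: [-0.4, 0.5, -4.2]
grip_width: 0.296
grasp_force: 60.4
```

Call:
jog_arm(
  increments=[
    {"twist": [0, 0, 0], "xyz": [0, 0, 0], "grip": 0},
    {"twist": [0, 0, 0], "xyz": [0, 0, 0], "grip": 0},
    {"twist": [0, 0, 0], "xyz": [0, 0, 0], "grip": 0},
    {"twist": [0, 0, 0], "xyz": [0, 0, 0], "grip": 0},
    {"twist": [0, 0, 0], "xyz": [0, 0, 0], "grip": 0},
  ],
)

```text
time_s: 10.47
tcp_pos: [0.5666, 0.0698, 0.1818]
tool_rot: [-0.333, 3.124, 0.0]
contact_force: [0.1, -0.2, -4.2]
grip_width: 0.297
grasp_force: 60.4
```

Call:
jog_arm(
  increments=[
    {"twist": [0, 0, 0], "xyz": [0, 0, 0], "grip": 0},
    {"twist": [0, 0, 0], "xyz": [0, 0, 0], "grip": 0},
    {"twist": [0, 0, 0], "xyz": [0, 0, 0], "grip": 0},
    {"twist": [0, 0, 0], "xyz": [0, 0, 0], "grip": 0},
    {"twist": [0, 0, 0], "xyz": [0, 0, 0], "grip": 0},
  ],
)

```text
time_s: 10.88
tcp_pos: [0.5666, 0.0698, 0.1818]
tool_rot: [0.333, -3.124, -0.0]
contact_force: [0.4, 0.4, -4.6]
grip_width: 0.295
grasp_force: 60.4
```

Call:
jog_arm(
  increments=[
    {"twist": [0, 0, 0], "xyz": [0, 0, 0], "grip": 0},
    {"twist": [0, 0, 0], "xyz": [0, 0, 0], "grip": 0},
    {"twist": [0, 0, 0], "xyz": [0, 0, 0], "grip": 0},
    {"twist": [0, 0, 0], "xyz": [0, 0, 0], "grip": 0},
    {"twist": [0, 0, 0.02], "xyz": [0, 0, 0], "grip": 0},
  ],
)

```text
time_s: 11.3
tcp_pos: [0.5666, 0.0698, 0.1818]
tool_rot: [-0.301, 3.127, 0.0]
contact_force: [0.3, 0.4, -4.7]
grip_width: 0.294
grasp_force: 60.4
```

Call:
jog_arm(
  increments=[
    {"twist": [0, 0, 0.12], "xyz": [0, 0, 0], "grip": 0},
    {"twist": [0, 0, 0.12], "xyz": [0, 0, 0], "grip": 0},
    {"twist": [0, 0, 0.12], "xyz": [0, 0, 0], "grip": 0},
    {"twist": [0, 0, 0.12], "xyz": [0, 0, 0], "grip": 0},
    {"twist": [0, 0, 0.12], "xyz": [0, 0, 0], "grip": 0},
  ],
)

```text
time_s: 11.72
tcp_pos: [0.5666, 0.0698, 0.1818]
tool_rot: [-0.647, -3.074, -0.0]
contact_force: [0.4, 0.4, -4.2]
grip_width: 0.299
grasp_force: 60.4
```

Call:
jog_arm(
  increments=[
    {"twist": [0, 0, 0.12], "xyz": [0, 0, 0], "grip": 0},
    {"twist": [0, 0, 0.12], "xyz": [0, 0, 0], "grip": 0},
    {"twist": [0, 0, 0.12], "xyz": [0, 0, 0], "grip": 0},
    {"twist": [0, 0, 0.12], "xyz": [0, 0, 0], "grip": 0},
    {"twist": [0, 0, 0.12], "xyz": [0, 0, 0], "grip": 0},
  ],
)

```text
time_s: 12.13
tcp_pos: [0.5666, 0.0698, 0.1818]
tool_rot: [1.527, 2.746, 0.0]
contact_force: [-0.4, 0.9, -4.5]
grip_width: 0.291
grasp_force: 60.4
```

Call:
jog_arm(
  increments=[
    {"twist": [0, 0, 0.12], "xyz": [0, 0, 0], "grip": 0},
    {"twist": [0, 0, 0.12], "xyz": [0, 0, 0], "grip": 0},
    {"twist": [0, 0, 0.12], "xyz": [0, 0, 0], "grip": 0},
    {"twist": [0, 0, 0.12], "xyz": [0, 0, 0], "grip": 0},
    {"twist": [0, 0, 0.12], "xyz": [0, 0, 0], "grip": 0},
  ],
)

```text
time_s: 12.55
tcp_pos: [0.5666, 0.0698, 0.1818]
tool_rot: [-2.27, -2.172, -0.0]
contact_force: [0.2, -0.2, -5.1]
grip_width: 0.297
grasp_force: 60.4
```

Call:
jog_arm(
  increments=[
    {"twist": [0, 0, 0.12], "xyz": [0, 0, 0], "grip": 0},
    {"twist": [0, 0, 0.12], "xyz": [0, 0, 0], "grip": 0},
    {"twist": [0, 0, 0.12], "xyz": [0, 0, 0], "grip": 0},
    {"twist": [0, 0, 0.12], "xyz": [0, 0, 0], "grip": 0},
    {"twist": [0, 0, 0.12], "xyz": [0, 0, 0], "grip": 0},
  ],
)

```text
time_s: 12.97
tcp_pos: [0.5666, 0.0697, 0.1818]
tool_rot: [2.81, 1.404, -0.0]
contact_force: [-1.4, 0.7, -4.8]
grip_width: 0.297
grasp_force: 60.4
```

Call:
jog_arm(
  increments=[
    {"twist": [0, 0, 0.12], "xyz": [0, 0, 0], "grip": 0},
    {"twist": [0, 0, 0.12], "xyz": [0, 0, 0], "grip": 0},
    {"twist": [0, 0, 0.12], "xyz": [0, 0, 0], "grip": 0},
    {"twist": [0, 0, 0.12], "xyz": [0, 0, 0], "grip": 0},
    {"twist": [0, 0, 0.12], "xyz": [0, 0, 0], "grip": 0},
  ],
)

```text
time_s: 13.38
tcp_pos: [0.5666, 0.0697, 0.1818]
tool_rot: [-3.1, -0.511, -0.0]
contact_force: [-1.1, 1.2, -4.8]
grip_width: 0.291
grasp_force: 60.4
```

Call:
jog_arm(
  increments=[
    {"twist": [0, 0, 0.12], "xyz": [0, 0, 0], "grip": 0},
    {"twist": [0, 0, 0], "xyz": [0, 0, 0], "grip": 0},
    {"twist": [0, 0, 0], "xyz": [0, 0, 0], "grip": 0},
    {"twist": [0, 0, 0], "xyz": [0, 0, 0], "grip": 0},
  ],
)

```text
time_s: 13.72
tcp_pos: [0.5666, 0.0697, 0.1818]
tool_rot: [3.123, 0.341, 0.0]
contact_force: [0.4, -0.3, -4.4]
grip_width: 0.292
grasp_force: 60.4
```

```bash
python3 c.py b
```

```text
tcp [0.5666 0.0697 0.1818] [3.123 0.341 0.   ] q [ 0.03  0.06  1.6  -0.    1.48  1.39] grip 0.29223846984939 t 13.7167
scene top [568.6  70.5] [102.6 180.1] 13.3 z 0.2072 slope [-0.025 -0.007] 2279
   low z [0.1542 0.1573] 538
side top [564.6  70.7] [100.3 185.6] 12.6 z 0.2057 slope [-0.002 -0.008] 2157
   low z [0.1523 0.1551] 619
wrist top [565.6  69.5] [100.9 179.9] 12.5 z 0.2074 slope [-0.013 -0.002] 67819
   low z [0.1562 0.1579] 3398
```

Call:
jog_arm(
  increments=[
    {"twist": [0, 0, 0], "xyz": [0, 0, 0], "grip": 0},
    {"twist": [0, 0, 0], "xyz": [0, 0, 0], "grip": 0},
    {"twist": [0, 0, 0], "xyz": [0, 0, 0], "grip": 0},
    {"twist": [0, 0, 0], "xyz": [0, 0, 0], "grip": 0},
    {"twist": [0, 0, 0], "xyz": [0, 0, 0], "grip": 0},
  ],
)

```text
time_s: 14.28
tcp_pos: [0.5666, 0.0697, 0.1818]
tool_rot: [3.124, 0.335, 0.0]
contact_force: [-0.5, -0.2, -4.7]
grip_width: 0.295
grasp_force: 60.4
```

Call:
jog_arm(
  increments=[
    {"twist": [0, 0, 0], "xyz": [0, 0, 0], "grip": 0},
    {"twist": [0, 0, 0], "xyz": [0, 0, 0], "grip": 0},
    {"twist": [0, 0, 0], "xyz": [0, 0, 0], "grip": 0},
    {"twist": [0, 0, 0], "xyz": [0, 0, 0], "grip": 0},
    {"twist": [0, 0, 0], "xyz": [0, 0, 0], "grip": 0},
  ],
)

```text
time_s: 14.7
tcp_pos: [0.5666, 0.0697, 0.1818]
tool_rot: [3.124, 0.335, 0.0]
contact_force: [0.5, 0.6, -3.6]
grip_width: 0.293
grasp_force: 60.4
```

Call:
jog_arm(
  increments=[
    {"twist": [0, 0, 0], "xyz": [0, 0, 0], "grip": 0},
    {"twist": [0, 0, 0], "xyz": [0, 0, 0], "grip": 0},
    {"twist": [0, 0, 0], "xyz": [0, 0, 0], "grip": 0},
    {"twist": [0, 0, 0], "xyz": [0, 0, 0], "grip": 0},
    {"twist": [0, 0, 0], "xyz": [0, 0, 0], "grip": 0},
  ],
)

```text
time_s: 15.12
tcp_pos: [0.5666, 0.0697, 0.1818]
tool_rot: [-3.124, -0.335, 0.0]
contact_force: [0.6, 1.2, -4.4]
grip_width: 0.296
grasp_force: 60.4
```

Call:
jog_arm(
  increments=[
    {"twist": [0, 0, 0], "xyz": [0, 0, -1], "grip": 0},
    {"twist": [0, 0, 0], "xyz": [0, 0, -2], "grip": 0},
    {"twist": [0, 0, 0], "xyz": [0, 0, -2], "grip": 0},
    {"twist": [0, 0, 0], "xyz": [0, 0, -2], "grip": 0},
    {"twist": [0, 0, 0], "xyz": [0, 0, 0], "grip": 0},
  ],
)

```text
time_s: 15.53
tcp_pos: [0.569, 0.0698, 0.258]
tool_rot: [3.123, 0.335, 0.013]
contact_force: [0.5, -0.0, -2.5]
grip_width: 0.294
grasp_force: 60.7
```

```bash
cat > d.py <<'E'
from h import *
import pickle
o=pickle.load(open('o.pkl','rb')); s=read_state(); print(s['tcp_pos'].round(4),s['tool_rot'].round(3))
a=np.radians(72.3); ex=np.array([np.cos(a),np.sin(a)]); ey=np.array([-ex[1],ex[0]])
for n in ['scene','side']:
    p,im,d=o[n]; C=cloud(p,d); h=cv2.cvtColor(im,cv2.COLOR_RGB2HSV)
    q=C[...,:2]-np.array([.622,-.264]); m=(h[...,1]<60)&(h[...,2]>110)&(d>0)&(abs(q@ex)<.125)&(abs(q@ey)<.085)&(C[...,2]<.026)
    cs,_=cv2.findContours(m.astype(np.uint8),0,1); cc=max(cs,key=cv2.contourArea)
    m2=np.zeros(m.shape,np.uint8); cv2.drawContours(m2,[cc],-1,1,-1)
    x=plane(p,cc.reshape(-1,2),.015); r=cv2.minAreaRect((x[:,:2]*1000).astype(np.float32)); print(n,'outline',np.round(r[0],1),np.round(r[1],1),round(r[2],1))
    # inner/floor vs lip by depth
    z=C[...,2][m]; print('  z pct',np.percentile(z,[5,50,95]).round(4))
    # floor recess edges via gradient of brightness
    b=im[max(0,cc[:,0,1].min()-8):cc[:,0,1].max()+8, max(0,cc[:,0,0].min()-8):cc[:,0,0].max()+8]
    save('dish_%s.png'%n,cv2.resize(b,(400,400),interpolation=cv2.INTER_CUBIC)); 
a,b=[cv2.imread('pics/dish_%s.png'%n) for n in ('scene','side')]; cv2.imwrite('pics/dish.png',np.hstack([a,b]))
# rack/jars heights
p,im,d=o['scene']; C=cloud(p,d); m=(C[...,2]>.09)&(C[...,2]<.14)&(C[...,1]<0.0)&(C[...,1]>-.25)&(C[...,0]>.4)&(C[...,0]<.8)&(d>0); P=C[m]; print('jars',P.min(0),P.max(0))
E
python3 d.py
```

```text
[0.569  0.0698 0.258 ] [3.123 0.335 0.013]
scene outline [ 622.7 -264.3] [206.1 122. ] 72.4
  z pct [0.0046 0.0098 0.0173]
side outline [ 619.5 -259.9] [205.6 121.9] 72.6
  z pct [0.0034 0.0082 0.0156]
jars [ 0.46975915 -0.11511474  0.09003677] [ 0.68232005 -0.06830983  0.13318505]
```

View pics/dish.png

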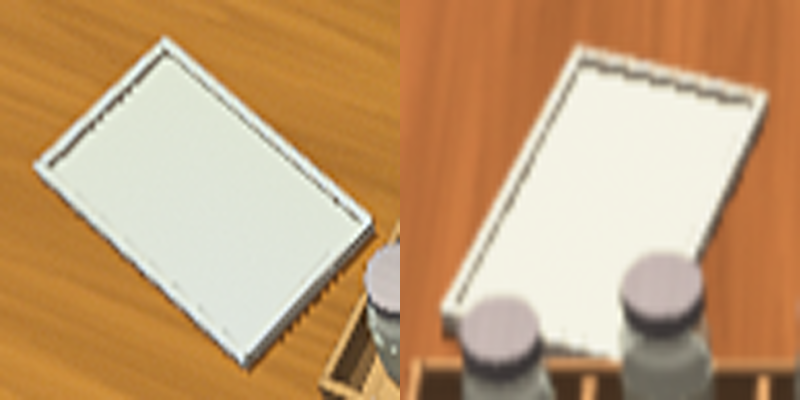

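The crops show the long dish clearly in both views. Correcting for the visible side walls, its centre is about (0.620, -0.265) with its long axis at 72.5°. I'll go over the jars with the rim at about 0.22, to a spot short of the dish, and look with the wrist camera.

Call:
jog_arm(
  increments=[
    {"twist": [0, 0, 0], "xyz": [-0.7, 1.4, 0], "grip": 0},
    {"twist": [0, 0, 0], "xyz": [-1.3, 2.7, 0], "grip": 0},
    {"twist": [0, 0, 0], "xyz": [-1.3, 2.7, 0], "grip": 0},
    {"twist": [0, 0, 0], "xyz": [-1.3, 2.7, 0], "grip": 0},
    {"twist": [0, 0, 0], "xyz": [-1.3, 2.7, 0], "grip": 0},
  ],
)

```text
time_s: 15.95
tcp_pos: [0.5341, -0.063, 0.251]
tool_rot: [-3.123, -0.336, 0.001]
contact_force: [1.0, -0.7, -4.3]
grip_width: 0.291
grasp_force: 60.6
```

Call:
jog_arm(
  increments=[
    {"twist": [0, 0, 0], "xyz": [-1.3, 2.7, 0], "grip": 0},
    {"twist": [0, 0, 0], "xyz": [-1.3, 2.7, 0], "grip": 0},
    {"twist": [0, 0, 0], "xyz": [-1.3, 2.7, 0], "grip": 0},
    {"twist": [0, 0, 0], "xyz": [-1.3, 2.7, 0], "grip": 0},
    {"twist": [0, 0, 0], "xyz": [-1.3, 2.7, 0], "grip": 0},
  ],
)

```text
time_s: 16.37
tcp_pos: [0.4991, -0.209, 0.2511]
tool_rot: [-3.123, -0.335, 0.001]
contact_force: [1.1, 0.2, -3.5]
grip_width: 0.296
grasp_force: 60.6
```

Call:
jog_arm(
  increments=[
    {"twist": [0, 0, 0.104], "xyz": [-0.7, 1.4, 0], "grip": 0},
    {"twist": [0, 0, 0.104], "xyz": [0, 0, 0], "grip": 0},
    {"twist": [0, 0, 0.104], "xyz": [0, 0, 0], "grip": 0},
    {"twist": [0, 0, 0.104], "xyz": [0, 0, 0], "grip": 0},
    {"twist": [0, 0, 0.104], "xyz": [0, 0, 0], "grip": 0},
  ],
)

```text
time_s: 16.78
tcp_pos: [0.4957, -0.223, 0.2509]
tool_rot: [-3.103, 0.488, 0.001]
contact_force: [-0.9, 0.0, -3.5]
grip_width: 0.299
grasp_force: 60.7
```

Call:
jog_arm(
  increments=[
    {"twist": [0, 0, 0], "xyz": [0, 0, 0], "grip": 0},
    {"twist": [0, 0, 0], "xyz": [0, 0, 0], "grip": 0},
  ],
)

```text
time_s: 16.95
tcp_pos: [0.4959, -0.2228, 0.2512]
tool_rot: [-3.105, 0.474, 0.001]
contact_force: [-0.0, 0.2, -4.4]
grip_width: 0.29
grasp_force: 60.6
```

```bash
cat > e.py <<'E'
from h import *
s=read_state(); T=s['tcp_pos']; print(T.round(4),s['tool_rot'].round(4),s['qpos'].round(2))
p,im,d=snap('wrist'); save('e1.png',im); C=cloud(p,d); h=cv2.cvtColor(im,cv2.COLOR_RGB2HSV)
def r(P): q=cv2.minAreaRect((P[:,:2]*1000).astype(np.float32)); return np.round(q[0],1),np.round(q[1],1),round(q[2],1),len(P)
w=(h[...,1]<60)&(h[...,2]>100)&(d>0)
t=C[w&(abs(C[...,2]-T[2]-.0255)<.012)]; print('cover',r(t),np.median(t[:,2]).round(4))
m=w&(C[...,2]<.03)&(np.hypot(C[...,0]-.62,C[...,1]+.265)<.14)
cs,_=cv2.findContours(m.astype(np.uint8),0,1); cc=max(cs,key=cv2.contourArea); print('dish px',cv2.boundingRect(cc))
x=plane(p,cc.reshape(-1,2),.015); print('dish outline',r(x)); Q=C[m]; print('depth z',np.percentile(Q[:,2],[5,50,95]).round(4),r(Q[Q[:,2]>.011]))
E
python3 e.py
```

```text
[ 0.4959 -0.2228  0.2512] [-3.1054e+00  4.7410e-01  9.0000e-04] [-0.52 -0.04  1.58 -0.    1.6   1.36]
cover (array([ 495. , -222.7]), array([179.9, 100.4]), 72.8, 67224) 0.2768
dish px (210, 0, 213, 131)
dish outline (array([ 620.2, -264.6]), array([201.1, 118.6]), 72.7, 668)
depth z [0.0079 0.0094 0.0164] (array([ 620.7, -264.9]), array([200.6, 117.7]), 72.6, 4658)
```

View pics/e1.png

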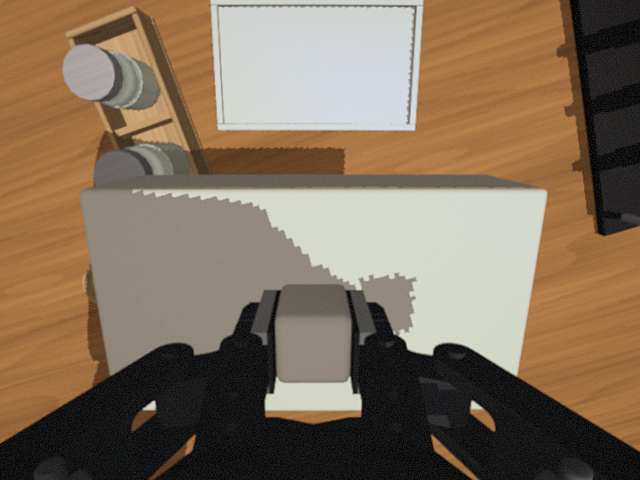

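The wrist view shows the dish at (210–423, 0–131), square with the held cover below it. Dish at (0.6206, -0.2648) and 72.7°; cover at 72.8°. I'll move 13.2 cm along tool x, then down most of the way.

Call:
jog_arm(
  increments=[
    {"twist": [0, 0, 0], "xyz": [2, 0, 0], "grip": 0},
    {"twist": [0, 0, 0], "xyz": [3.2, 0.1, 0], "grip": 0},
    {"twist": [0, 0, 0], "xyz": [3.2, 0.1, 0], "grip": 0},
    {"twist": [0, 0, 0], "xyz": [3, 0.1, 0], "grip": 0},
    {"twist": [0, 0, 0], "xyz": [1.8, 0, 0], "grip": 0},
  ],
)

```text
time_s: 17.42
tcp_pos: [0.623, -0.2661, 0.2508]
tool_rot: [-3.106, 0.474, -0.0]
contact_force: [-0.4, 0.2, -3.7]
grip_width: 0.298
grasp_force: 60.6
```

Call:
jog_arm(
  increments=[
    {"twist": [0, 0, 0], "xyz": [0, 0, 1.5], "grip": 0},
    {"twist": [0, 0, 0], "xyz": [0, 0, 2.5], "grip": 0},
    {"twist": [0, 0, 0], "xyz": [0, 0, 2.5], "grip": 0},
    {"twist": [0, 0, 0], "xyz": [0, 0, 2.5], "grip": 0},
    {"twist": [0, 0, 0], "xyz": [0, 0, 2.5], "grip": 0},
  ],
)

```text
time_s: 17.83
tcp_pos: [0.6209, -0.2653, 0.1352]
tool_rot: [-3.106, 0.473, 0.001]
contact_force: [0.8, 0.3, -4.5]
grip_width: 0.29
grasp_force: 60.7
```

Call:
jog_arm(
  increments=[
    {"twist": [0, 0, 0], "xyz": [0, 0, 2], "grip": 0},
    {"twist": [0, 0, 0], "xyz": [0, 0, 1.5], "grip": 0},
    {"twist": [0, 0, 0], "xyz": [0, 0, 0.5], "grip": 0},
    {"twist": [0, 0, 0], "xyz": [0, 0, 0], "grip": 0},
    {"twist": [0, 0, 0], "xyz": [0, 0, 0], "grip": 0},
  ],
)

```text
time_s: 18.25
tcp_pos: [0.6213, -0.2656, 0.0973]
tool_rot: [3.105, -0.477, 0.0]
contact_force: [0.6, -0.2, -4.3]
grip_width: 0.293
grasp_force: 60.5
```

```bash
python3 c.py f
```

```text
tcp [ 0.6213 -0.2656  0.0973] [ 3.105 -0.477  0.   ] q [-0.48  0.4   1.37 -0.    1.37  1.4 ] grip 0.2927012652268849 t 18.25
scene top [ 622.3 -265.3] [187.6 102.8] 73.2 z 0.1228 slope [-0.015 -0.006] 1848
   low z [0.0674 0.0703] 540
side top [ 620.3 -261.8] [189.4 103.1] 72.3 z 0.1208 slope [ 0.004 -0.   ] 1287
   low z [0.0673 0.0708] 619
wrist top [ 621.2 -265.9] [180.3 100.6] 72.6 z 0.1245 slope [-0.012  0.004] 67827
   low z [0.071  0.0739] 3308
```

Call:
jog_arm(
  increments=[
    {"twist": [0, 0, 0], "xyz": [-0.1, -0.1, 1], "grip": 0},
    {"twist": [0, 0, 0], "xyz": [0, 0, 1.2], "grip": 0},
    {"twist": [0, 0, 0], "xyz": [0, 0, 0.8], "grip": 0},
    {"twist": [0, 0, 0], "xyz": [0, 0, 0.2], "grip": 0},
    {"twist": [0, 0, 0], "xyz": [0, 0, 0], "grip": 0},
  ],
)

```text
time_s: 18.82
tcp_pos: [0.6189, -0.2635, 0.0624]
tool_rot: [-3.104, 0.479, 0.006]
contact_force: [-0.3, 0.7, -4.1]
grip_width: 0.294
grasp_force: 60.6
```

Call:
jog_arm(
  increments=[
    {"twist": [0, 0, 0], "xyz": [0, 0, 0], "grip": 0},
    {"twist": [0, 0, 0], "xyz": [0, 0, 0], "grip": 0},
    {"twist": [0, 0, 0], "xyz": [0, 0, 0], "grip": 0},
    {"twist": [0, 0, 0], "xyz": [0, 0, 0], "grip": 0},
    {"twist": [0, 0, 0], "xyz": [0, 0, 0], "grip": 0},
  ],
)

```text
time_s: 19.23
tcp_pos: [0.6207, -0.2644, 0.0654]
tool_rot: [3.105, -0.479, 0.001]
contact_force: [0.2, -0.4, -3.4]
grip_width: 0.296
grasp_force: 60.6
```

```bash
python3 c.py g; python3 -c "
import cv2,numpy as np
a=cv2.imread('pics/gscene.png');b=cv2.imread('pics/gside.png')
cv2.imwrite('pics/gg.png',np.hstack([cv2.resize(a[160:360,130:330],(400,400)),cv2.resize(b[100:300,200:400],(400,400))]))"
```

```text
tcp [ 0.6207 -0.2644  0.0654] [ 3.105e+00 -4.790e-01  1.000e-03] q [-0.48  0.42  1.4   0.    1.32  1.4 ] grip 0.29585534792360346 t 19.2333
scene top [ 622.2 -263. ] [184.7 102.9] 72.6 z 0.0908 slope [-0.011 -0.005] 1781
   low z [0.0156 0.0163] 697
side top [ 618.5 -262.4] [188.1 104.1] 72.6 z 0.0882 slope [0.005 0.004] 1243
   low z [0.0157 0.0178] 600
wrist top [ 619.6 -264.3] [180.3 100.7] 72.7 z 0.0907 slope [-0.012  0.004] 67754
   low z [0.0154 0.0156] 7309
```

View pics/gg.png

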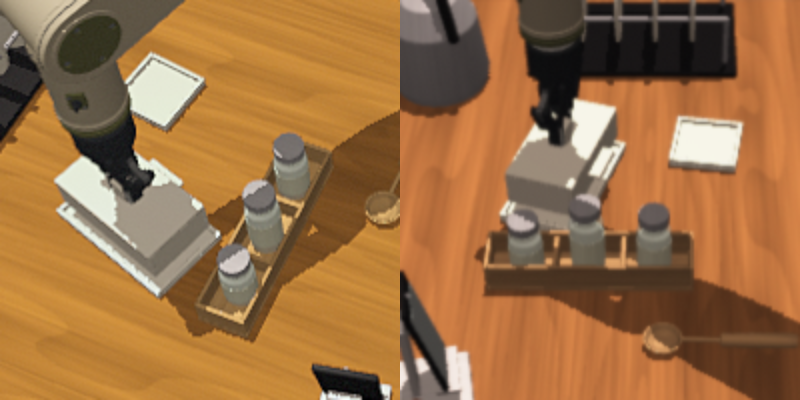

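The pictures show the cover level and centred above the long dish. The dish lip shows all round it, and the jars, rack and small dish are unmoved. Cover (0.620, -0.264) against dish (0.6206, -0.2648), both at 72.7°, with the rim at about 0.035 (2 cm above the lip).

```bash
python3 -c "
from station import *
print(close_job())"
```

```text
the job is handed in; nothing more can be done
None
```

Both long sides of the cover were held up to the lens, tab side first, for over a second each; it now hangs level, centred and squared about 2 cm above the long dish, still gripped and touching nothing, and the job is handed in (about 19 s of the 61 s used).

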